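Unpack a bracket and hold it square in the corner jig

ROBOT

A 7-joint arm with a two-finger parallel gripper is mounted at the origin on a cart in front of the work surface, level with it; the furniture and walls round the work are solid. World frame = base frame: x ahead of the robot, y to its left, z up, the work surface at z = 0. Lengths are in m, angles in rad, forces in N, time in s.
With the tool pointing down it reaches from about 0.425 to 0.925 m from the base axis. Payload 6.8 kg.
Tool frame: the origin (TCP) lies between the finger pads; the fingertips stand r.tcp_to_tips ahead of it and the grasp point (between the pads) lies 3 mm ahead of it (r.tcp_to_tips is the distance from the TCP to the fingertips, in m); z points along the fingers, y is the line along which they close (so a half turn about z gives the same grasp; the last joint's range is limited). The gripper opens to 85 mm and grips with 20 to 120 N. Pads are 22 mm wide; open, the fingers measure 114 mm over their backs; the gripper's body (76 mm by 85 mm) begins 54 mm behind the grasp point. The pads swing forward as they close: fully open they stand 13 mm farther back than shut.
Start: joints at [-1.304, 0.477, 0.022, 1.555, -0.011, 1.109, -0.083], TCP at [0.247, 0.628, 0.228] pointing down, gripper open.
Joint ranges: [-2.96, 2.96], [-0.34, 2.1], [-1.41, 1.46], [0.24, 2.44], [-1.37, 4.51], [0.17, 1.92], [-2.96, 2.96]. Speed limits (rad/s): [2.39, 2.39, 3.14, 3.14, 3.14, 3.14, 3.14].

INTERFACE

Orientations are given as a rotation vector (axis times angle).
In Python, from bench import r gives the robot as it stands. The module is installed in compiled form; this text tells all that it offers.
- The arm moves only by the tool step_arm, never from a script. Its argument "moves" is a list of rows, each an object of numbers: "rx", "ry", "rz": the turn, a rotation vector about the tool's x, y, z in degrees; "dx", "dy", "dz": the shift along the tool's x, y, z in mm; "gripper": the opening, from -1 (shut) to 1 (fully open). In form: [{"rx": .., "ry": .., "rz": .., "dx": .., "dy": .., "dz": .., "gripper": ..}, ...]. A call has 1 to 20 rows; each row shifts and turns the commanded pose from where the row before left it, along the tool's axes as they then stand; what a row does not reach is not made up. A row lasts 1/8 s, in which the tool goes at most 62.5 mm and 10.7 degrees, less where a joint would pass 70% of its speed; a pose out of reach is approached as far as the arm can. A call is refused whole if a number of a shift passes 62.5 or a number of a turn 10.7, either way. A call with a gripper value outside its range is refused whole. The fingers move at their own pace and stop on an object; "grip_force" is the grip in N (left out, the last holds). Time passes only in rows, so rows that do not move let the fingers close. It gives the time, the measured TCP pose, the force, the opening and the grip force at its end, in the units of the state.
- r.get_obs(): the state, without advancing time (a new reading comes with each control period).
- r.grab_frame(name): name is "side" or "top" or "wrist"; returns the picture (400x640x3 uint8, blue, green, red); there is no depth.
- r.camera_info(name): a dict with "mtx" (3x3 intrinsics, pixels), "rvec" (rotation vector, rad) and "tvec" (3), from world to camera coordinates, as OpenCV has them. Camera axes: x right, y down, z forward; pixel columns grow to the right and rows downward; lengths in m; the calibration is good to about 2 mm. A picture is of the moment at which its call begins: read the wrist's pose just before it. camera_info takes no time and is no camera call; for the wrist camera it gives the pose at the moment of the call.
- r.hand_in(): hands the job in; it is judged then, once.
The state is a dict: "clock": time; "joints": joint angles; "qvel": joint speeds; "tau": joint torques, N m; "tcp_pos": TCP position; "orientation": TCP orientation; "contact_force": force on the tool from outside, world axes, zero at the start; "moment": the same for the moment, N m; "grip_width": finger opening in m; "gripper_force": force on a finger pad.
Only numpy, scipy, OpenCV 4.12 (cv2) and the standard library are available. Lean on these libraries where they do the work, as an engineer would, in place of code of your own. Each camera call takes 0.05 s, during which the arm holds its last target. There are 200 camera calls.

TASK

Tip up the tub's lid by its grip bar so that it pivots on its back edge, then lift it off, lay it flat on the bench the way up it was, and let go of it. Take the steel T-bracket out of the tub, stand it on the plywood jig with its web running along the long fence, and press it gently but firmly into the corner so that its foot bears flush against both fences at once. Finish while still gripping it and pressing it there; do not let go, and leave the tools and small parts lying about where they are.

Things in the scene. Friction and masses are not known exactly. Their poses are not given: they have to be found in the camera images.
- tub: Black open square tub, fixed, 104x104 mm outside and 62 mm high, walls and floor 4 mm thick. Origin: centre of its underside; z up, its front looks along its own -x.
- lid: Loose grey square lid, 0.08 kg, on the tub's rim: plate 112x112x4 mm over a 6 mm deep skirt with 3 mm play (on the bench the plate stands 6 mm up). Origin: centre of the plate's underside, 62 mm up when closed; z up, x from grip bar to back edge (at x = +56). Grip bar at x = -36 mm: 10 mm thick (x), 50 mm long (y), top 32 mm above the origin. No latch.
- lid_grip (a point): Point in the lid's grip bar, on its middle, 22 mm above the lid's origin (10 mm below the bar's top).
- lid_back (a point): Middle of the lid's back lower edge, on which it tips; it lies 62 mm above the tub's underside when closed.
- bracket: Loose steel T-bracket, 0.18 to 0.35 kg, upright on the tub's floor under the lid, up to 7 mm off centre and turned up to 0.4 rad: foot 56 (x) by 46 (y) by 14 mm high; on its middle an upright web 44 mm long (x), 12 mm thick (y), top 56 mm above the underside. Origin: centre of the underside; x along the web, z up. Same after a half turn.
- jig: Fixed corner jig: plywood base 150 (x) by 140 (y) by 12 mm with two aluminium fences, 12 mm higher. Origin: centre of its underside; floor at z = 12 mm. The corner opens to the jig's -x, -y; the fences' inner faces would meet at x = 45, y = 40 mm (small gap there). With the bracket home, its origin lies at x = 17, y = 17, z = 12 mm in this frame.
- long_fence: The long fence, 110x16x12 mm, on the jig's left (+y) side, running along the jig's x; its inner face is at y = 40 mm of the jig. Origin: middle of the lower edge of the inner face.
- short_fence: The short fence, 16x76x12 mm, on the jig's far (+x) side, running along the jig's y; its inner face is at x = 45 mm of the jig. Origin: middle of the lower edge of the inner face.
- screwdriver: loose screwdriver with a red and black handle, 177 mm long, on the left; bystander. Origin at the centre of its underside.
- lug: loose small white drum lug, 40x19x13 mm, towards the back of the free space; bystander. Origin at the centre of its underside.
- drum_key: loose dark T-shaped drum key, 39x44x9 mm, towards the back of the free space; bystander. Origin at the centre of its underside.
- tension_rod: loose short steel tension rod, 60x11x11 mm, on the right; bystander. Origin at the centre of its underside.
- caliper: loose digital caliper, 217x74x19 mm, on the far right; bystander. Origin at the centre of its underside.
Not all that is in view belongs to the job. Leave any orange look-alike of the jig alone.

How it is judged:
On the way, in this order (a step that is already met when the one before it is completed fails the run):
1. the lid is tipped up at least 0.15 rad (9 degrees) while its back edge still rests on (within 10 mm of) the tub's rim (angle between lid's own z axis and vertical above 0.15 rad and z of lid_back in the frame of tub between 0.05 and 0.072 m and horizontal distance between lid and tub below 0.03 m), for 0.1 s.
2. the lid lies flat on the bench, right way up, let go (height (world z) of lid below 0.011 m and angle between lid's own z axis and vertical below 0.1 rad and contact force between the fingers and lid below 0.1 N), for 0.2 s.
3. the bracket is lifted out of the tub (z of bracket in the frame of tub above 0.066 m and contact force between the fingers and bracket above 0.5 N), for 0.1 s.
At the end, for the whole second after the job is handed in: The bracket stands upright on the jig, web along the long fence (both within 0.06 rad), within 3 mm of home in the corner, at rest, the fingers pressing it on each fence with 1.5 to 40 N; the lid lies flat on the bench, right way up (plate under 11 mm up, within 0.1 rad), let go (all of step 2 and contact force between bracket and long_fence between 1.5 and 40 N and contact force between bracket and short_fence between 1.5 and 40 N and x of bracket in the frame of jig between 0.014 and 0.02 m and y of bracket in the frame of jig between 0.014 and 0.02 m and z of bracket in the frame of jig between 0.009 and 0.015 m and angle between the x axis of bracket and the x axis of jig, either way round below 0.06 rad and angle between bracket's own z axis and vertical below 0.06 rad and contact force between the fingers and bracket above 1.5 N and linear speed of each of bracket, lid below 0.02 m/s); the arm keeps its last pose, push and grip.
It fails at once if a bystander (screwdriver, lug, drum key, tension rod or caliper) is moved more than 30 mm (distance of any of screwdriver, lug, drum_key, tension_rod, caliper from where it was at the start of the episode above 0.03 m).
It fails at once if the bracket is rammed against a fence with more than 80 N (contact force between bracket and long_fence above 80 N or contact force between bracket and short_fence above 80 N).
It also fails if it takes over 70 s, if anything falls off the work surface, if the arm or the gripper's body presses on something with over 40 N, if the wrist force passes 120 N, or if a joint passes its speed limit or range.

## Working session

There is one attempt and no reset: what is moved stays moved. The work goes in short steps, Python scripts to look and compute and a tool call to move; the robot and the scene stay as the last step left them, time stands still between calls to the robot, and variables do not carry over. Pictures are saved under pics/ and viewed, at most 10 in all, crops included, and the job is handed in when it is done.

Besides the shell and the picture viewer there is one more tool, called after "Request:" by a JSON object that holds its "name" and its "arguments". step_arm: Moves the arm, as the interface text tells. Its arguments: {"type":"object","properties":{"moves":{"type":"array","items":{"type":"object","properties":{"rx":{"type":"number"},"ry":{"type":"number"},"rz":{"type":"number"},"dx":{"type":"number"},"dy":{"type":"number"},"dz":{"type":"number"},"gripper":{"type":"number"}}}},"grip_force":{"type":"number"}},"required":["moves"]}

```bash
mkdir -p pics; cat > h.py <<'E'
import numpy as np,cv2
from bench import r
R=lambda v:cv2.Rodrigues(np.array(v,float))[0]
def shot(n,f):
    c=r.camera_info(n); im=r.grab_frame(n); cv2.imwrite('pics/'+f,im); return im,c
def ray(c,p,z):
    K=np.array(c['mtx']);Rm=R(c['rvec']);t=np.array(c['tvec']).ravel()
    o=-Rm.T@t; d=Rm.T@np.linalg.inv(K)@np.array([p[0],p[1],1.]); return o+d*(z-o[2])/d[2]
def proj(c,P):
    return cv2.projectPoints(np.array(P,float).reshape(-1,1,3),np.array(c['rvec'],float),np.array(c['tvec'],float),np.array(c['mtx'],float),None)[0].reshape(-1,2)
def tomove(target,tool_z_world=None):
    "tool-axes mm shift to world target"
    o=r.get_obs(); return R(o['orientation']).T@(np.array(target)-o['tcp_pos'])*1000
E
python3 - <<'E'
from h import *
a,ca=shot('top','top0.png'); b,cb=shot('side','side0.png')
cv2.imwrite('pics/both0.png',np.vstack([a,b])[:, :])
o=r.get_obs(); print(o, r.tcp_to_tips)
print(R(o['orientation']).round(3)); 
for c in(ca,cb): print(c)
E
```

```text
{'clock': 0.1, 'joints': array([-1.30412822,  0.47773342,  0.02237138,  1.55632393, -0.01149125,
        1.10929359, -0.08309822]), 'qvel': array([ 0.00064824, -0.0015619 , -0.00269897, -0.00319308, -0.00142761,
       -0.0004887 ,  0.00082103]), 'tau': array([ 3.94146904e-03, -5.97761679e+01,  1.61317136e+00, -2.81951594e+01,
        1.27544085e-02,  5.05486300e-03, -1.65228607e-05]), 'tcp_pos': array([0.24692527, 0.62765209, 0.22712488]), 'orientation': array([-5.85213597e-01, -3.08643545e+00,  2.54658725e-03]), 'contact_force': array([-0.30811901, -0.7812714 ,  0.33515207]), 'moment': array([0.03827336, 0.04900311, 0.04690315]), 'gripper_force': 0.0, 'grip_width': 0.085242949045562} 0.022
[[-0.931  0.366 -0.   ]
 [ 0.366  0.931 -0.002]
 [-0.    -0.002 -1.   ]]
{'mtx': array([[412.85999372,   0.        , 317.62589858],
       [  0.        , 412.85999372, 200.93928049],
       [  0.        ,   0.        ,   1.        ]]), 'rvec': array([ 2.13853979, -2.11995826,  0.19675294]), 'tvec': array([-0.0225738 ,  0.53916368,  1.27372093])}
{'mtx': array([[509.31433104,   0.        , 317.3042139 ],
       [  0.        , 509.31433104, 204.47714429],
       [  0.        ,   0.        ,   1.        ]]), 'rvec': array([ 1.86466585, -1.31607589,  0.70153588]), 'tvec': array([-0.19353453,  0.35023158,  1.47639833])}
```

View pics/top0.png

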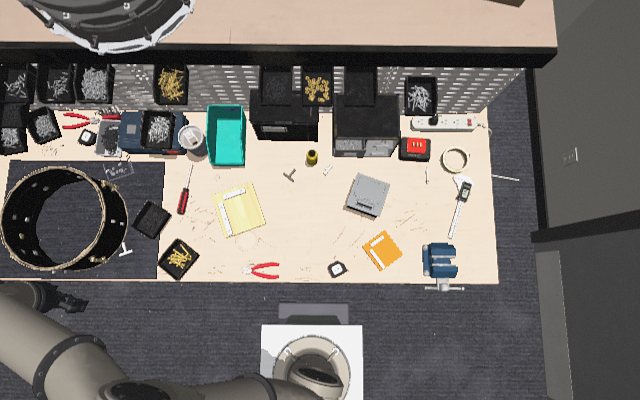

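View pics/side0.png

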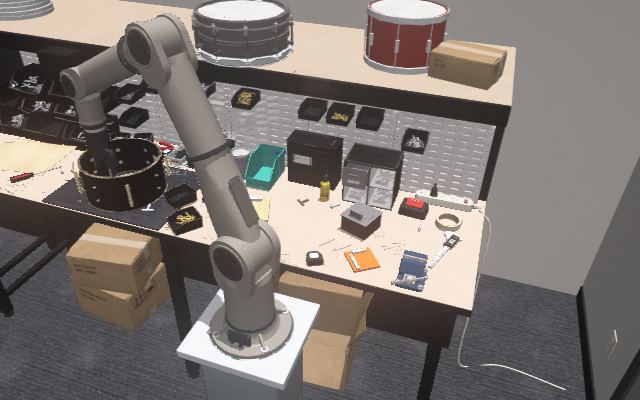

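Candidates. Tub and lid: grey lid on a dark tub at top (368,196), against the black parts bins at (285,115) and (365,125), and the open black trays at (152,218) and (178,258). Jig: pale plywood at (240,208), against its orange look-alike at (382,250). I choose the grey lid and the pale jig, and check both in one crop.

```bash
python3 - <<'E'
from h import *
a=cv2.imread('pics/top0.png'); c=r.camera_info('top')
l=cv2.resize(a[165:245,335:401],None,fx=6,fy=6,interpolation=cv2.INTER_CUBIC)
j=cv2.resize(a[170:250,205:272],None,fx=6,fy=6,interpolation=cv2.INTER_CUBIC)
cv2.imwrite('pics/crop0.png',np.hstack([j,l])); print(j.shape,l.shape)
for n,p,z in [('lid',(367,196),.066),('jig',(240,208),.012),('orange',(382,250),.012),('lug',(328,170),.01),('key',(290,175),.01),('rod',(427,175),.01),('driver',(185,190),.02),('black',(337,269),.03),('clutter pliers',(263,270),.01),('free',(305,215),0)]:
    print(n,ray(c,p,z).round(3))
E
```

```text
(480, 402, 3) (480, 396, 3)
lid [ 0.554 -0.174  0.066]
jig [0.52  0.236 0.012]
orange [ 0.387 -0.227  0.012]
lug [ 0.652 -0.052  0.01 ]
key [0.633 0.075 0.01 ]
rod [ 0.638 -0.383  0.01 ]
driver [0.577 0.418 0.02 ]
black [ 0.325 -0.081  0.03 ]
clutter pliers [0.32  0.155 0.01 ]
free [0.501 0.023 0.   ]
```

View pics/crop0.png

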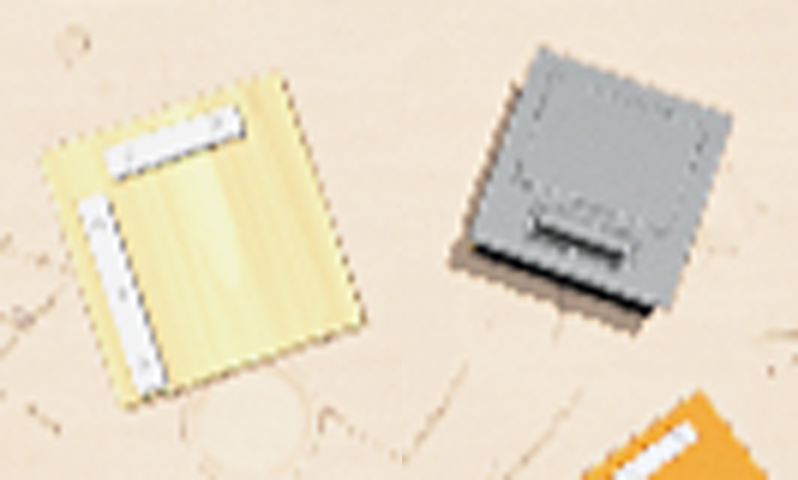

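The crop shows the plywood jig on the left: its long fence runs down the left side (crop x 95–150) and its short fence across the far side (crop 105–245, 105–180). On the right is the grey lid with its grip bar on the robot side (crop 580,240). The orange decoy is at the lower right.

```bash
cat >> h.py <<'E'
def quad(mask,c,z,near=None):
    cs,_=cv2.findContours(mask.astype(np.uint8),cv2.RETR_EXTERNAL,cv2.CHAIN_APPROX_NONE)
    k=max(cs,key=cv2.contourArea)
    w=np.array([ray(c,p[0],z)[:2] for p in k],np.float32)
    (ctr,sz,ang)=cv2.minAreaRect(w); return np.array(ctr).round(4),np.array(sz).round(4),round(ang,2),k
E
python3 - <<'E'
from h import *
a=cv2.imread('pics/top0.png').astype(int); c=r.camera_info('top')
sp=a.max(2)-a.min(2)
m=np.zeros(a.shape[:2],bool); m[165:225,340:400]=1
lid=m&(sp<25)&(a.max(2)>120)&(a.max(2)<215)
print('lid',quad(lid,c,.066)[:3])
m[:]=0; m[172:245,208:272]=1
hsv=cv2.cvtColor(a.astype(np.uint8),cv2.COLOR_BGR2HSV)
print('jig',quad(m&((hsv[...,1]>60)),c,.012)[:3])
w=r.camera_info('wrist'); o=r.get_obs(); Rt=R(o['orientation']); Rw=R(w['rvec'])
print('cam in tool', (Rt.T@(-Rw.T@np.array(w['tvec']).ravel()-o['tcp_pos'])).round(4)); print((Rt.T@Rw.T).round(3)); print(w['mtx'])
E
```

```text
lid (array([ 0.5595, -0.1764]), array([0.1116, 0.1118]), 70.25)
jig (array([0.5143, 0.2418]), array([0.1525, 0.1419]), 19.94)
cam in tool [ 0.0734 -0.0005 -0.1455]
[[ 0.001 -0.957 -0.289]
 [ 1.     0.001 -0.001]
 [ 0.001 -0.289  0.957]]
[[330.93462704   0.         316.75478676]
 [  0.         330.93462704 201.82725522]
 [  0.           0.           1.        ]]
```

Request:
{"name": "step_arm", "arguments": {"moves": [{"dz": -40}, {"dx": -59, "dy": -7, "rz": 5.2}, {"dx": -59, "dy": -7, "rz": 5.2}, {"dx": -58, "dy": -7, "rz": 5.2}, {"dx": -58, "dy": -7, "rz": 5.2}, {"dx": -57, "dy": -7, "rz": 5.2}, {"dx": -56, "dy": -7, "rz": 5.2}, {"dx": -56, "dy": -7, "rz": 5.2}, {"dx": -55, "dy": -7, "rz": 5.2}, {"dx": -54, "dy": -7, "rz": 5.2}, {"dx": -54, "dy": -7, "rz": 5.2}, {"dx": -53, "dy": -7, "rz": 5.2}, {"dx": -52, "dy": -7, "rz": 5.2}, {"dx": -52, "dy": -7, "rz": 5.2}, {"dx": -51, "dy": -7, "rz": 5.2}, {"dx": -50, "dy": -7, "rz": 5.2}, {"dx": -50, "dy": -7, "rz": 5.2}, {"dx": -49, "dy": -7, "rz": 5.1}, {}]}}

```text
invalid input at $.moves[0]: expected keys rx, ry, rz, dx, dy, dz, gripper
```

Request:
{"name": "step_arm", "arguments": {"moves": [{"rx": 0, "ry": 0, "rz": 0, "dx": 0, "dy": 0, "dz": -40, "gripper": 1}, {"rx": 0, "ry": 0, "rz": 5.2, "dx": -59, "dy": -7, "dz": 0, "gripper": 1}, {"rx": 0, "ry": 0, "rz": 5.2, "dx": -59, "dy": -7, "dz": 0, "gripper": 1}, {"rx": 0, "ry": 0, "rz": 5.2, "dx": -58, "dy": -7, "dz": 0, "gripper": 1}, {"rx": 0, "ry": 0, "rz": 5.2, "dx": -58, "dy": -7, "dz": 0, "gripper": 1}, {"rx": 0, "ry": 0, "rz": 5.2, "dx": -57, "dy": -7, "dz": 0, "gripper": 1}, {"rx": 0, "ry": 0, "rz": 5.2, "dx": -56, "dy": -7, "dz": 0, "gripper": 1}, {"rx": 0, "ry": 0, "rz": 5.2, "dx": -56, "dy": -7, "dz": 0, "gripper": 1}, {"rx": 0, "ry": 0, "rz": 5.2, "dx": -55, "dy": -7, "dz": 0, "gripper": 1}, {"rx": 0, "ry": 0, "rz": 5.2, "dx": -54, "dy": -7, "dz": 0, "gripper": 1}, {"rx": 0, "ry": 0, "rz": 5.2, "dx": -54, "dy": -7, "dz": 0, "gripper": 1}, {"rx": 0, "ry": 0, "rz": 5.2, "dx": -53, "dy": -7, "dz": 0, "gripper": 1}, {"rx": 0, "ry": 0, "rz": 5.2, "dx": -52, "dy": -7, "dz": 0, "gripper": 1}, {"rx": 0, "ry": 0, "rz": 5.2, "dx": -52, "dy": -7, "dz": 0, "gripper": 1}, {"rx": 0, "ry": 0, "rz": 5.2, "dx": -51, "dy": -7, "dz": 0, "gripper": 1}, {"rx": 0, "ry": 0, "rz": 5.2, "dx": -50, "dy": -7, "dz": 0, "gripper": 1}, {"rx": 0, "ry": 0, "rz": 5.2, "dx": -50, "dy": -7, "dz": 0, "gripper": 1}, {"rx": 0, "ry": 0, "rz": 5.1, "dx": -49, "dy": -7, "dz": 0, "gripper": 1}, {"rx": 0, "ry": 0, "rz": 0, "dx": 0, "dy": 0, "dz": 0, "gripper": 1}]}}

```text
clock: 2.48
tcp_pos: [0.5469, -0.1593, 0.2681]
orientation: [2.577, 1.795, -0.002]
contact_force: [-0.6, -0.3, -0.1]
grip_width: 0.0853
gripper_force: 0.0
```

```bash
python3 - <<'E'
from h import *
im,c=shot('wrist','w1.png'); a=im.astype(int)
sp=a.max(2)-a.min(2)
lid=(sp<25)&(a.max(2)>110)&(a.max(2)<225)
q=quad(lid,c,.066); print('lid',q[:3])
P=lambda x,y:np.array([.5595,-.1764])+R([0,0,np.radians(-19.75)])[:2,:2]@[x,y]
for x,y,z in[(-36,0,.094),(-56,56,.066),(56,56,.066),(56,-56,.066),(-56,-56,.066)]:
    p=proj(c,[*P(x/1e3,y/1e3),z])[0]; cv2.drawMarker(im,tuple(int(v) for v in p),(0,0,255),0,10)
cv2.drawContours(im,[q[3]],-1,(0,255,0),1); cv2.imwrite('pics/w1b.png',im)
E
```

```text
lid (array([ 0.7212, -0.1656]), array([0.0781, 0.2116]), 0.09)
```

View pics/w1b.png

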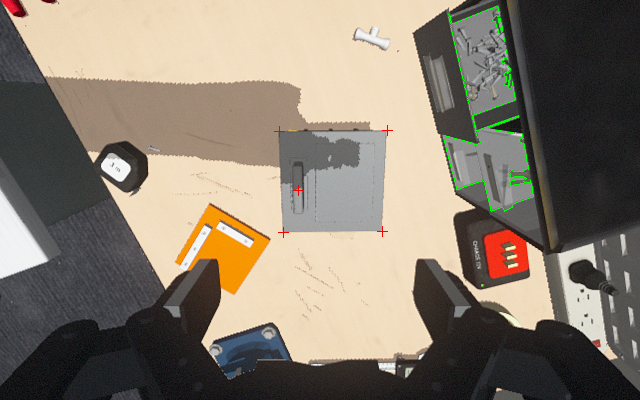

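The lid fills (279–387, 131–232) and the bar is at (298,188). The red marks from the top view fit within about 1 px, so I can go down now.

```bash
python3 - <<'E'
from h import *
o=r.get_obs(); T=R(o['orientation']); print(np.degrees(np.arctan2(T[1,1],T[0,1])),T[:,2].round(3))
print(tomove([.5256,-.1642,.092]), tomove([.5256,-.1642,.152]))
E
```

```text
-20.000290086749313 [-0. -0. -1.]
[-15.1362896  -18.46453059 175.93028546] [-15.14498359 -18.48655893 115.93029013]
```

Request:
{"name": "step_arm", "arguments": {"moves": [{"rx": 0, "ry": 0, "rz": 0, "dx": -7.6, "dy": -9.2, "dz": 58, "gripper": 0}, {"rx": 0, "ry": 0, "rz": 0, "dx": -7.6, "dy": -9.2, "dz": 58, "gripper": 0}, {"rx": 0, "ry": 0, "rz": 0, "dx": 0, "dy": 0, "dz": 35, "gripper": 0}, {"rx": 0, "ry": 0, "rz": 0, "dx": 0, "dy": 0, "dz": 25, "gripper": 0}, {"rx": 0, "ry": 0, "rz": 0, "dx": 0, "dy": 0, "dz": 0, "gripper": 0}, {"rx": 0, "ry": 0, "rz": 0, "dx": 0, "dy": 0, "dz": 0, "gripper": -1}, {"rx": 0, "ry": 0, "rz": 0, "dx": 0, "dy": 0, "dz": 0, "gripper": -1}, {"rx": 0, "ry": 0, "rz": 0, "dx": 0, "dy": 0, "dz": 0, "gripper": -1}, {"rx": 0, "ry": 0, "rz": 0, "dx": 0, "dy": 0, "dz": 0, "gripper": -1}, {"rx": 0, "ry": 0, "rz": 0, "dx": 0, "dy": 0, "dz": 0, "gripper": -1}, {"rx": 0, "ry": 0, "rz": 0, "dx": 0, "dy": 0, "dz": 0, "gripper": -1}], "grip_force": 40}}

```text
clock: 3.9
tcp_pos: [0.5268, -0.1624, 0.092]
orientation: [2.57, 1.807, 0.0]
contact_force: [-0.1, 0.0, -0.5]
grip_width: -0.0001
gripper_force: 0.0
```

```bash
python3 - <<'E'
from h import *
im,c=shot('wrist','w2.png'); s,cs=shot('side','s2.png')
p=proj(cs,[.526,-.163,.09])[0].astype(int); print(p,r.get_obs()['grip_width'])
k=s[p[1]-60:p[1]+60,max(0,p[0]-60):p[0]+60]
cv2.imwrite('pics/v2.png',np.hstack([cv2.resize(im,(480,300)),cv2.resize(k,(300,300),interpolation=2)]))
E
```

```text
[355 211] 0.0004278745846903195
```

View pics/v2.png

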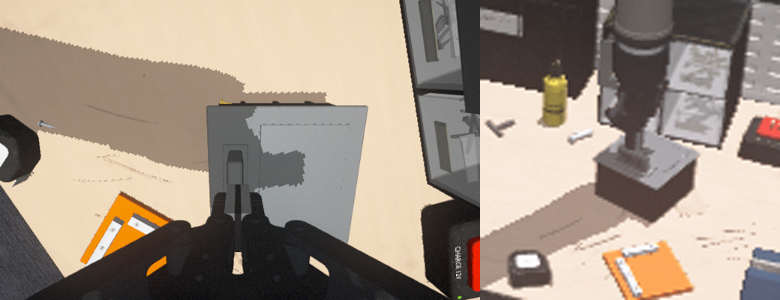

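```bash
python3 - <<'E'
from h import *
c=r.camera_info('wrist'); o=r.get_obs(); T=R(o['orientation']); t=np.array(o['tcp_pos'])
print('tcp,tip px',proj(c,[t,t+T@[0,0,.022]]).round())
P=lambda x,y,z:[*(np.array([.5595,-.1764])+R([0,0,np.radians(-19.75)])[:2,:2]@[x/1e3,y/1e3]),z]
print(proj(c,[P(-36,25,.094),P(-36,-25,.094),P(-56,56,.066),P(56,56,.066)]).round(),o['grip_width'],o['gripper_force'],t)
im=cv2.imread('pics/w2.png'); cv2.imwrite('pics/v3.png',cv2.resize(im[130:380,230:430],None,fx=3,fy=2.4,interpolation=2))
E
```

```text
tcp,tip px [[316. 259.]
 [316. 241.]]
[[315. 216.]
 [315. 310.]
 [276. 141.]
 [495. 141.]] 0.0004278745846903195 0.0 [ 0.52679177 -0.16244329  0.09197372]
```

View pics/v3.png

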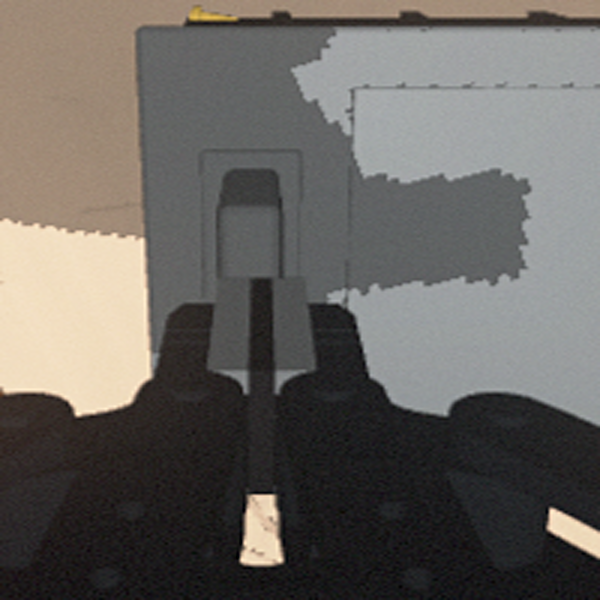

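The grip closed on nothing. In the crop the pads have met above the bar: they cross it at crop (260,280) and the bar runs on underneath. The fingertips are therefore higher than assumed. I'll reopen and feel my way down in small steps.

Request:
{"name": "step_arm", "arguments": {"moves": [{"rx": 0, "ry": 0, "rz": 0, "dx": 0, "dy": 0, "dz": -10, "gripper": -0.2}, {"rx": 0, "ry": 0, "rz": 0, "dx": 0, "dy": 0, "dz": 0, "gripper": -0.2}, {"rx": 0, "ry": 0, "rz": 0, "dx": 0, "dy": 0, "dz": 0, "gripper": -0.2}, {"rx": 0, "ry": 0, "rz": 0, "dx": 0, "dy": 0, "dz": 5, "gripper": -0.2}, {"rx": 0, "ry": 0, "rz": 0, "dx": 0, "dy": 0, "dz": 5, "gripper": -0.2}, {"rx": 0, "ry": 0, "rz": 0, "dx": 0, "dy": 0, "dz": 2, "gripper": -0.2}, {"rx": 0, "ry": 0, "rz": 0, "dx": 0, "dy": 0, "dz": 2, "gripper": -0.2}, {"rx": 0, "ry": 0, "rz": 0, "dx": 0, "dy": 0, "dz": 2, "gripper": -0.2}, {"rx": 0, "ry": 0, "rz": 0, "dx": 0, "dy": 0, "dz": 0, "gripper": -0.2}]}}

```text
clock: 5.12
tcp_pos: [0.5268, -0.1624, 0.0859]
orientation: [-2.57, -1.807, 0.0]
contact_force: [0.2, 0.3, 0.3]
grip_width: 0.034
gripper_force: 0.0
```

```bash
python3 - <<'E'
from h import *
im,c=shot('wrist','w3.png'); s,cs=shot('side','s3.png')
o=r.get_obs(); T=R(o['orientation']); t=np.array(o['tcp_pos'])
print(t,o['grip_width'],o['contact_force'])
for z in(-10,0,10,22): print(z,proj(cs,t+T@[.0,0,z/1e3]).round(1),proj(c,[t+T@[.011,y,z/1e3] for y in(-o['grip_width']/2,o['grip_width']/2)]).round().tolist())
P=lambda x,y,z:[*(np.array([.5595,-.1764])+R([0,0,np.radians(-19.75)])[:2,:2]@[x/1e3,y/1e3]),z]
print(proj(c,[P(-36,25,.094),P(-36,-25,.094)]).round(),proj(cs,[P(-36,25,.094),P(-36,-25,.094)]).round())
p=proj(cs,t)[0].astype(int)
cv2.imwrite('pics/v4.png',np.hstack([cv2.resize(im[140:390,210:430],(440,500),interpolation=2),cv2.resize(s[p[1]-40:p[1]+40,p[0]-28:p[0]+28],(350,500),interpolation=2)])); print(p)
E
```

```text
[ 0.52688317 -0.16242652  0.08603121] 0.03419500497321265 [-0.19343129  0.2934926  -0.36365565]
-10 [[355.3 209.9]] [[278.0, 247.0], [355.0, 247.0]]
0 [[355.1 212.2]] [[281.0, 238.0], [353.0, 238.0]]
10 [[355.  214.4]] [[283.0, 230.0], [351.0, 230.0]]
22 [[354.7 217.2]] [[285.0, 222.0], [348.0, 222.0]]
[[315. 220.]
 [315. 318.]] [[350. 208.]
 [362. 213.]]
[355 212]
```

View pics/v4.png

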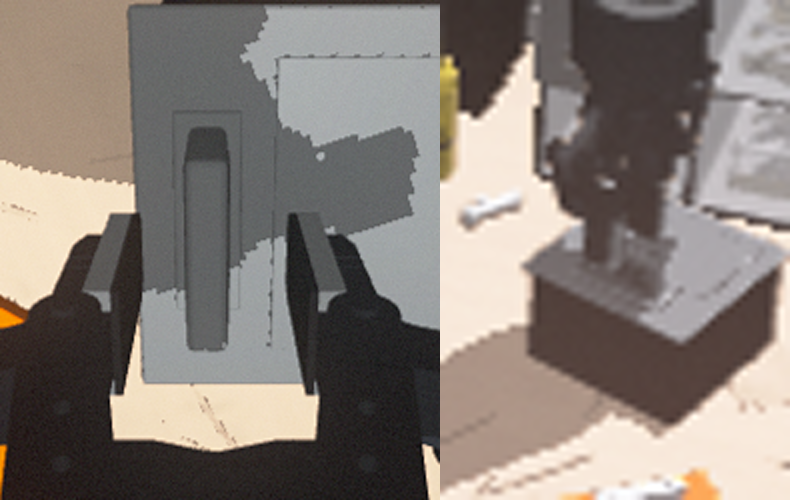

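The pad tips, at crop (141,215) and (288,215), lie about 8 mm behind the reported TCP rather than 22 mm ahead of it. They straddle the bar at its top level. I'll go down about 22 mm more, watching the force, and then close.

Request:
{"name": "step_arm", "arguments": {"moves": [{"rx": 0, "ry": 0, "rz": 0, "dx": 0, "dy": 0, "dz": 5, "gripper": -0.2}, {"rx": 0, "ry": 0, "rz": 0, "dx": 0, "dy": 0, "dz": 5, "gripper": -0.2}, {"rx": 0, "ry": 0, "rz": 0, "dx": 0, "dy": 0, "dz": 3, "gripper": -0.2}, {"rx": 0, "ry": 0, "rz": 0, "dx": 0, "dy": 0, "dz": 2, "gripper": -0.2}, {"rx": 0, "ry": 0, "rz": 0, "dx": 0, "dy": 0, "dz": 0, "gripper": -0.2}]}}

```text
clock: 5.85
tcp_pos: [0.5267, -0.1624, 0.0708]
orientation: [-2.57, -1.807, 0.0]
contact_force: [-0.7, -0.1, 0.2]
grip_width: 0.034
gripper_force: 0.0
```

Request:
{"name": "step_arm", "arguments": {"moves": [{"rx": 0, "ry": 0, "rz": 0, "dx": 0, "dy": 0, "dz": 2, "gripper": -0.2}, {"rx": 0, "ry": 0, "rz": 0, "dx": 0, "dy": 0, "dz": 2, "gripper": -0.2}, {"rx": 0, "ry": 0, "rz": 0, "dx": 0, "dy": 0, "dz": 0, "gripper": -1}, {"rx": 0, "ry": 0, "rz": 0, "dx": 0, "dy": 0, "dz": 0, "gripper": -1}, {"rx": 0, "ry": 0, "rz": 0, "dx": 0, "dy": 0, "dz": 0, "gripper": -1}, {"rx": 0, "ry": 0, "rz": 0, "dx": 0, "dy": 0, "dz": 0, "gripper": -1}], "grip_force": 40}}

```text
clock: 6.6
tcp_pos: [0.5269, -0.1624, 0.067]
orientation: [2.57, 1.807, 0.0]
contact_force: [0.2, -0.2, -1.0]
grip_width: 0.0091
gripper_force: 40.3
```

Request:
{"name": "step_arm", "arguments": {"moves": [{"rx": 2, "ry": 0, "rz": 0, "dx": 0, "dy": 0.2, "dz": -3.1, "gripper": -1}, {"rx": 2, "ry": 0, "rz": 0, "dx": 0, "dy": 0.2, "dz": -3.1, "gripper": -1}, {"rx": 2, "ry": 0, "rz": 0, "dx": 0, "dy": 0.2, "dz": -3.1, "gripper": -1}, {"rx": 2, "ry": 0, "rz": 0, "dx": 0, "dy": 0.2, "dz": -3.1, "gripper": -1}, {"rx": 2, "ry": 0, "rz": 0, "dx": 0, "dy": 0.2, "dz": -3.1, "gripper": -1}, {"rx": 2, "ry": 0, "rz": 0, "dx": 0, "dy": 0.2, "dz": -3.1, "gripper": -1}, {"rx": 2, "ry": 0, "rz": 0, "dx": 0, "dy": 0.2, "dz": -3.1, "gripper": -1}, {"rx": 0, "ry": 0, "rz": 0, "dx": 0, "dy": 0, "dz": 0, "gripper": -1}, {"rx": 0, "ry": 0, "rz": 0, "dx": 0, "dy": 0, "dz": 0, "gripper": -1}]}}

```text
clock: 7.72
tcp_pos: [0.5299, -0.1636, 0.0881]
orientation: [-2.401, -1.688, 0.207]
contact_force: [0.3, -1.1, -1.3]
grip_width: 0.0092
gripper_force: 40.2
```

```bash
python3 - <<'E'
from h import *
im,c=shot('wrist','w5.png'); s,cs=shot('side','s5.png'); o=r.get_obs()
T=R(o['orientation']); print(T.round(3),o['tcp_pos'],o['grip_width'])
p=proj(cs,[.556,-.174,.08])[0].astype(int)
cv2.imwrite('pics/v5.png',np.hstack([cv2.resize(im[60:390,160:500],(412,400)),cv2.resize(s[p[1]-40:p[1]+40,p[0]-36:p[0]+36],(360,400),interpolation=2)]))
E
```

```text
[[ 0.338  0.913 -0.228]
 [ 0.941 -0.328  0.082]
 [ 0.    -0.242 -0.97 ]] [ 0.52987602 -0.16351189  0.088292  ] 0.009057861933314874
```

View pics/v5.png

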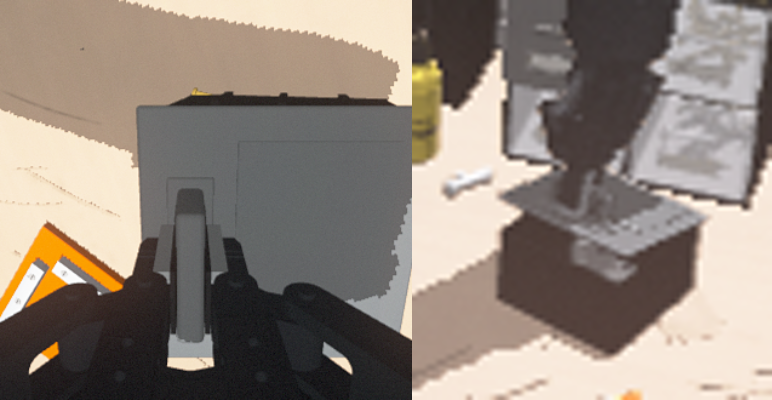

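The lid is tipped: in the side crop its front edge is raised and the steel bracket shows in the tub at (600,260). Now I lift it off and level it.

Request:
{"name": "step_arm", "arguments": {"moves": [{"rx": 0, "ry": 0, "rz": 0, "dx": 0, "dy": -6, "dz": -24, "gripper": -1}, {"rx": 0, "ry": 0, "rz": 0, "dx": 0, "dy": -12, "dz": -48, "gripper": -1}, {"rx": 0, "ry": 0, "rz": 0, "dx": 0, "dy": -12, "dz": -48, "gripper": -1}, {"rx": -7, "ry": 0, "rz": 0, "dx": 0, "dy": 0, "dz": 0, "gripper": -1}, {"rx": -7, "ry": 0, "rz": 0, "dx": 0, "dy": 0, "dz": 0, "gripper": -1}, {"rx": 0, "ry": 0, "rz": 0, "dx": 0, "dy": 0, "dz": 0, "gripper": -1}]}}

```text
clock: 8.57
tcp_pos: [0.5281, -0.1629, 0.2124]
orientation: [-2.569, -1.806, -0.001]
contact_force: [-0.1, 0.1, -1.0]
grip_width: 0.0092
gripper_force: 40.2
```

```bash
python3 - <<'E'
from h import *
o=r.get_obs(); print(o['tcp_pos'],R(o['orientation']).round(3),o['grip_width'],o['contact_force'],tomove([.452,.032,.06]))
a,c=shot('wrist','w6.png')
E
```

```text
[ 0.52814107 -0.16291753  0.21236318] [[ 0.338  0.941 -0.   ]
 [ 0.941 -0.338  0.002]
 [ 0.002 -0.001 -1.   ]] 0.00920829741237238 [-0.13725418  0.14755158 -1.02329433] [ 157.37488375 -137.4782057   152.7669225 ]
```

Request:
{"name": "step_arm", "arguments": {"moves": [{"rx": 0, "ry": 0, "rz": 0, "dx": 39.3, "dy": -34.4, "dz": 0, "gripper": -1}, {"rx": 0, "ry": 0, "rz": 0, "dx": 39.3, "dy": -34.4, "dz": 0, "gripper": -1}, {"rx": 0, "ry": 0, "rz": 0, "dx": 39.3, "dy": -34.4, "dz": 0, "gripper": -1}, {"rx": 0, "ry": 0, "rz": 0, "dx": 39.3, "dy": -34.4, "dz": 0, "gripper": -1}, {"rx": 0, "ry": 0, "rz": 0, "dx": 0, "dy": 0, "dz": 50, "gripper": -1}, {"rx": 0, "ry": 0, "rz": 0, "dx": 0, "dy": 0, "dz": 50, "gripper": -1}, {"rx": 0, "ry": 0, "rz": 0, "dx": 0, "dy": 0, "dz": 50, "gripper": -1}, {"rx": 0, "ry": 0, "rz": 0, "dx": 0, "dy": 0, "dz": 25, "gripper": -1}, {"rx": 0, "ry": 0, "rz": 0, "dx": 0, "dy": 0, "dz": 15, "gripper": -1}, {"rx": 0, "ry": 0, "rz": 0, "dx": 0, "dy": 0, "dz": 4, "gripper": -1}, {"rx": 0, "ry": 0, "rz": 0, "dx": 0, "dy": 0, "dz": 2, "gripper": -1}, {"rx": 0, "ry": 0, "rz": 0, "dx": 0, "dy": 0, "dz": 0, "gripper": -1}]}}

```text
clock: 10.12
tcp_pos: [0.4546, 0.031, 0.0168]
orientation: [2.57, 1.807, 0.002]
contact_force: [-0.2, -0.1, -0.7]
grip_width: 0.0092
gripper_force: 40.2
```

Request:
{"name": "step_arm", "arguments": {"moves": [{"rx": 0, "ry": 0, "rz": 0, "dx": 0, "dy": 0, "dz": 2, "gripper": -1}, {"rx": 0, "ry": 0, "rz": 0, "dx": 0, "dy": 0, "dz": 2, "gripper": -1}, {"rx": 0, "ry": 0, "rz": 0, "dx": 0, "dy": 0, "dz": 1, "gripper": -1}, {"rx": 0, "ry": 0, "rz": 0, "dx": 0, "dy": 0, "dz": 0, "gripper": -1}]}}

```text
clock: 10.62
tcp_pos: [0.4538, 0.0309, 0.011]
orientation: [-2.57, -1.807, 0.0]
contact_force: [-0.2, 0.2, -0.8]
grip_width: 0.0092
gripper_force: 40.2
```

Request:
{"name": "step_arm", "arguments": {"moves": [{"rx": 0, "ry": 0, "rz": 0, "dx": 0, "dy": 0, "dz": 1, "gripper": -1}, {"rx": 0, "ry": 0, "rz": 0, "dx": 0, "dy": 0, "dz": 0, "gripper": -1}]}}

```text
clock: 10.88
tcp_pos: [0.4539, 0.0309, 0.0109]
orientation: [-2.57, -1.806, -0.001]
contact_force: [-4.4, 0.3, 15.4]
grip_width: 0.0096
gripper_force: 42.6
```

Request:
{"name": "step_arm", "arguments": {"moves": [{"rx": 0, "ry": 0, "rz": 0, "dx": 0, "dy": 0, "dz": -0.8, "gripper": -1}, {"rx": 0, "ry": 0, "rz": 0, "dx": 0, "dy": 0, "dz": 0, "gripper": -0.1}, {"rx": 0, "ry": 0, "rz": 0, "dx": 0, "dy": 0, "dz": 0, "gripper": -0.1}, {"rx": 0, "ry": 0, "rz": 0, "dx": 0, "dy": 0, "dz": 0, "gripper": -0.1}, {"rx": 0, "ry": 0, "rz": 0, "dx": 0, "dy": 0, "dz": -10, "gripper": -0.1}, {"rx": 0, "ry": 0, "rz": 0, "dx": 0, "dy": 0, "dz": -40, "gripper": -0.1}, {"rx": 0, "ry": 0, "rz": 0, "dx": 0, "dy": 0, "dz": -60, "gripper": -0.1}, {"rx": 0, "ry": 0, "rz": 0, "dx": 0, "dy": 0, "dz": -60, "gripper": -0.1}, {"rx": 0, "ry": 0, "rz": 0, "dx": -39.3, "dy": 38, "dz": -20, "gripper": -0.1}, {"rx": 0, "ry": 0, "rz": 0, "dx": -39.3, "dy": 40, "dz": 0, "gripper": -0.1}, {"rx": 0, "ry": 0, "rz": 0, "dx": -39.3, "dy": 40, "dz": 0, "gripper": -0.1}, {"rx": 0, "ry": 0, "rz": 0, "dx": -39.3, "dy": 40, "dz": 0, "gripper": -0.1}, {"rx": 0, "ry": 0, "rz": 0, "dx": 0, "dy": 20, "dz": 0, "gripper": -0.1}, {"rx": 0, "ry": 0, "rz": 0, "dx": 0, "dy": 0, "dz": 0, "gripper": -0.1}]}}

```text
clock: 12.62
tcp_pos: [0.5687, -0.1782, 0.2011]
orientation: [2.57, 1.805, -0.001]
contact_force: [-0.2, -0.6, 0.4]
grip_width: 0.0386
gripper_force: 0.0
```

```bash
python3 - <<'E'
from h import *
im,c=shot('wrist','w7.png'); s,cs=shot('top','t7.png'); o=r.get_obs()
T=R(o['orientation']); print(o['tcp_pos'],o['grip_width'],o['contact_force'])
p=proj(c,[.5595,-.1764,.06])[0].astype(int); q=proj(cs,[.488,.02,.01])[0].astype(int); print(p,q)
P=lambda x,y,z:[*(np.array([.5595,-.1764])+R([0,0,np.radians(-19.75)])[:2,:2]@[x/1e3,y/1e3]),z]
print(proj(c,[P(52,52,.062),P(52,-52,.062),P(-52,-52,.062),P(-52,52,.062)]).round().tolist())
x0,y0=p[0]-80,max(0,p[1]-80)
print(x0,y0)
cv2.imwrite('pics/v7.png',np.hstack([cv2.resize(im[y0:y0+160,x0:x0+160],(560,560),interpolation=2),cv2.resize(s[q[1]-40:q[1]+120,q[0]-30:q[0]+30],(210,560),interpolation=2)]))
E
```

```text
[ 0.56751591 -0.17671049  0.2008558 ] 0.038569275218255455 [ 0.49392067  0.62258126 -0.33031794]
[306 188] [305 218]
[[367.0, 129.0], [362.0, 243.0], [251.0, 243.0], [244.0, 129.0]]
226 108
```

View pics/v7.png

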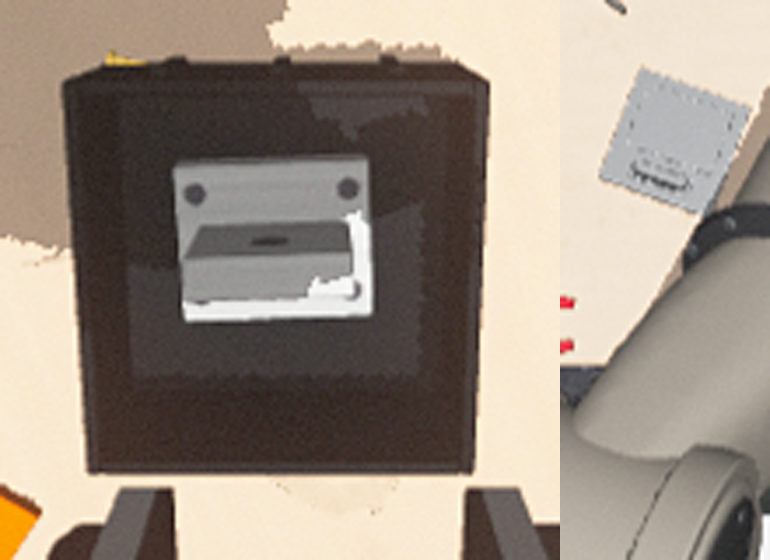

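The lid lies flat on the bench (right panel, 675,140). The bracket stands in the tub, with foot corners at crop (174,161), (369,157), (373,316) and (184,321), and its web roughly along tool y.

```bash
python3 - <<'E'
from h import *
c=r.camera_info('wrist'); o=r.get_obs()
k=[(174,161),(369,157),(373,316),(184,321)]
W=np.array([ray(c,(226+x/3.5,108+y/3.5),.018)[:2] for x,y in k],np.float32)
print('foot',cv2.minAreaRect(W)); print(W.mean(0))
for a,b in((0,1),(3,2),(0,3),(1,2)): d=W[b]-W[a]; print(np.linalg.norm(d),np.degrees(np.arctan2(d[1],d[0])))
k=[(203,227),(350,221),(354,255),(185,260)]
V=np.array([ray(c,(226+x/3.5,108+y/3.5),.060)[:2] for x,y in k],np.float32); print('web',V.mean(0),V.tolist())
# predicted tub rim & image corner of web for check
ctr=W.mean(0); 
for yaw in(-18,-20,-22):
  M=R([0,0,np.radians(yaw)])[:2,:2]
  print(yaw,[((proj(c,[*(ctr+M@[x,y]),z])[0]-[226,108])*3.5).round().tolist() for x,y,z in[(-.028,.023,.018),(.028,-.023,.018),(-.022,.006,.06),(.022,.006,.06),(.022,-.006,.06),(-.022,-.006,.06)]])
E
```

```text
foot ((0.5561195611953735, -0.1722104847431183), (0.047364119440317154, 0.055870577692985535), 71.88654327392578)
[ 0.555991   -0.17227307]
0.055332806 -18.52541
0.055870574 -18.113462
0.04736416 -108.19079
0.04696869 -107.533676
web [ 0.56012195 -0.16399151] [[0.5447911620140076, -0.15472948551177979], [0.5801216959953308, -0.16574817895889282], [0.5781896114349365, -0.17435668408870697], [0.5373853445053101, -0.16113168001174927]]
-18 [[173.0, 164.0], [373.0, 314.0], [181.0, 256.0], [355.0, 251.0], [356.0, 296.0], [184.0, 301.0]]
-20 [[176.0, 160.0], [370.0, 317.0], [182.0, 253.0], [356.0, 254.0], [355.0, 299.0], [183.0, 298.0]]
-22 [[179.0, 157.0], [367.0, 320.0], [183.0, 250.0], [356.0, 257.0], [354.0, 302.0], [183.0, 295.0]]
```

```bash
python3 - <<'E'
from h import *
o=r.get_obs(); print(tomove([.556,-.172,.2]),o['joints'])
E
```

```text
[  0.54048933 -12.4294068    0.86885043] [-0.28191215  0.42714034  0.63442615  1.81439237 -0.29683971  0.99745039
  0.12812904]
```

Request:
{"name": "step_arm", "arguments": {"moves": [{"rx": 0, "ry": 0, "rz": 0, "dx": 0.5, "dy": -12.4, "dz": 0, "gripper": -0.3}, {"rx": 0, "ry": 0, "rz": -10.2, "dx": 0, "dy": 0, "dz": 0, "gripper": -0.3}, {"rx": 0, "ry": 0, "rz": -10.2, "dx": 0, "dy": 0, "dz": 0, "gripper": -0.3}, {"rx": 0, "ry": 0, "rz": -10.2, "dx": 0, "dy": 0, "dz": 0, "gripper": -0.3}, {"rx": 0, "ry": 0, "rz": -10.2, "dx": 0, "dy": 0, "dz": 0, "gripper": -0.3}, {"rx": 0, "ry": 0, "rz": -10.2, "dx": 0, "dy": 0, "dz": 0, "gripper": -0.3}, {"rx": 0, "ry": 0, "rz": -10.2, "dx": 0, "dy": 0, "dz": 0, "gripper": -0.3}, {"rx": 0, "ry": 0, "rz": -10.2, "dx": 0, "dy": 0, "dz": 0, "gripper": -0.3}, {"rx": 0, "ry": 0, "rz": -10.2, "dx": 0, "dy": 0, "dz": 0, "gripper": -0.3}, {"rx": 0, "ry": 0, "rz": -10.2, "dx": 0, "dy": 0, "dz": 0, "gripper": -0.3}, {"rx": 0, "ry": 0, "rz": 0, "dx": 0, "dy": 0, "dz": 50, "gripper": -0.3}, {"rx": 0, "ry": 0, "rz": 0, "dx": 0, "dy": 0, "dz": 0, "gripper": -0.3}, {"rx": 0, "ry": 0, "rz": 0, "dx": 0, "dy": 0, "dz": 0, "gripper": -0.3}]}}

```text
clock: 14.35
tcp_pos: [0.5567, -0.1724, 0.1522]
orientation: [0.49, 3.102, -0.0]
contact_force: [0.3, -0.5, 0.7]
grip_width: 0.0303
gripper_force: 0.0
```

```bash
python3 - <<'E'
from h import *
im,c=shot('wrist','w8.png'); o=r.get_obs(); T=R(o['orientation'])
print(o['tcp_pos'],np.degrees(np.arctan2(T[1,0],T[0,0])),T[:,2],o['grip_width'],o['joints'].round(2))
# foot: bright/grey pixels inside the predicted tub interior
M=R([0,0,np.radians(-19.75)])[:2,:2]; tub=[[*(np.array([.5595,-.1764])+M@[x,y]),.02] for x,y in[(-.044,-.044),(.044,-.044),(.044,.044),(-.044,.044)]]
m=np.zeros(im.shape[:2],np.uint8); cv2.fillPoly(m,[proj(c,tub).astype(np.int32)],1)
g=im.max(2); mk=(m>0)&(g>110)
q=quad(mk,c,.018); print(q[:3]); 
ctr=np.array([.556,-.172]); B=R([0,0,np.radians(-18.2)])[:2,:2]
print('foot px',proj(c,[[*(ctr+B@[x,y]),.018] for x,y in[(-.028,-.023),(.028,-.023),(.028,.023),(-.028,.023)]]).round().tolist(),'web',proj(c,[[*(ctr+B@[x,y]),.06] for x,y in[(-.022,-.006),(.022,-.006),(.022,.006),(-.022,.006)]]).round().tolist())
a=cv2.boundingRect(q[3]); print(a)
for row in range(a[1],a[1]+a[3],8): 
    xs=np.where(mk[row])[0]; print(row,xs.min() if len(xs) else None,xs.max() if len(xs) else None)
E
```

```text
[ 0.55732182 -0.17258008  0.1526502 ] 162.03876122200808 [ 2.04102751e-03 -4.75262573e-04 -9.99997804e-01] 0.029942542665180507 [-0.01  0.42  0.27  1.87 -0.14  0.87  1.58]
(array([ 0.5618, -0.1755]), array([0.0462, 0.0656]), 72.1)
foot px [[291.0, 157.0], [292.0, 219.0], [343.0, 219.0], [345.0, 157.0]] web [[310.0, 174.0], [310.0, 230.0], [325.0, 230.0], [326.0, 174.0]]
(289, 159, 54, 73)
159 289 342
167 290 342
175 290 341
183 290 341
191 290 341
199 290 342
207 290 341
215 291 341
223 308 323
231 309 322
```

Request:
{"name": "step_arm", "arguments": {"moves": [{"rx": 0, "ry": 0, "rz": 0, "dx": 0, "dy": -1.5, "dz": 50, "gripper": -0.3}, {"rx": 0, "ry": 0, "rz": 0, "dx": 0, "dy": 0, "dz": 25, "gripper": -0.3}, {"rx": 0, "ry": 0, "rz": 0, "dx": 0, "dy": 0, "dz": 10, "gripper": -0.3}, {"rx": 0, "ry": 0, "rz": 0, "dx": 0, "dy": 0, "dz": 10, "gripper": -0.3}, {"rx": 0, "ry": 0, "rz": 0, "dx": 0, "dy": 0, "dz": 10, "gripper": -0.3}, {"rx": 0, "ry": 0, "rz": 0, "dx": 0, "dy": 0, "dz": 8, "gripper": -0.3}, {"rx": 0, "ry": 0, "rz": 0, "dx": 0, "dy": 0, "dz": 0, "gripper": -0.3}]}}

```text
clock: 15.28
tcp_pos: [0.5559, -0.174, 0.0374]
orientation: [-0.491, -3.102, -0.0]
contact_force: [0.4, -1.1, 0.5]
grip_width: 0.0301
gripper_force: 0.0
```

Request:
{"name": "step_arm", "arguments": {"moves": [{"rx": 0, "ry": 0, "rz": 0, "dx": 0, "dy": 0, "dz": 5, "gripper": -0.3}, {"rx": 0, "ry": 0, "rz": 0, "dx": 0, "dy": 0, "dz": 4, "gripper": -0.3}, {"rx": 0, "ry": 0, "rz": 0, "dx": 0, "dy": 0, "dz": 3, "gripper": -0.3}, {"rx": 0, "ry": 0, "rz": 0, "dx": 0, "dy": 0, "dz": 0, "gripper": -1}, {"rx": 0, "ry": 0, "rz": 0, "dx": 0, "dy": 0, "dz": 0, "gripper": -1}, {"rx": 0, "ry": 0, "rz": 0, "dx": 0, "dy": 0, "dz": 0, "gripper": -1}, {"rx": 0, "ry": 0, "rz": 0, "dx": 0, "dy": 0, "dz": 0, "gripper": -1}, {"rx": 0, "ry": 0, "rz": 0, "dx": 0, "dy": 0, "dz": 0, "gripper": -1}], "grip_force": 80}}

```text
clock: 16.27
tcp_pos: [0.5561, -0.174, 0.0258]
orientation: [-0.491, -3.103, -0.0]
contact_force: [0.7, 0.0, -2.6]
grip_width: 0.011
gripper_force: 77.8
```

Request:
{"name": "step_arm", "arguments": {"moves": [{"rx": 0, "ry": 0, "rz": 0, "dx": 0, "dy": 0, "dz": -8, "gripper": -1}, {"rx": 0, "ry": 0, "rz": 0, "dx": 0, "dy": 0, "dz": -25, "gripper": -1}, {"rx": 0, "ry": 0, "rz": 0, "dx": 0, "dy": 0, "dz": -50, "gripper": -1}, {"rx": 0, "ry": 0, "rz": 0, "dx": 0, "dy": 0, "dz": -50, "gripper": -1}, {"rx": 0, "ry": 0, "rz": 0, "dx": 10, "dy": 25, "dz": -20, "gripper": -1}, {"rx": 0, "ry": 0, "rz": 0, "dx": 20.6, "dy": 50.7, "dz": 0, "gripper": -1}, {"rx": 0, "ry": 0, "rz": 0, "dx": 20.6, "dy": 50.7, "dz": 0, "gripper": -1}, {"rx": 0, "ry": 0, "rz": 0, "dx": 20.6, "dy": 50.7, "dz": 0, "gripper": -1}, {"rx": 0, "ry": 0, "rz": 0, "dx": 20.6, "dy": 50.7, "dz": 0, "gripper": -1}, {"rx": 0, "ry": 0, "rz": 0, "dx": 20.6, "dy": 50.7, "dz": 0, "gripper": -1}, {"rx": 0, "ry": 0, "rz": 0, "dx": 20.6, "dy": 50.7, "dz": 0, "gripper": -1}, {"rx": 0, "ry": 0, "rz": 0, "dx": 20.6, "dy": 50.7, "dz": 0, "gripper": -1}, {"rx": 0, "ry": 0, "rz": 0, "dx": 10, "dy": 25, "dz": 0, "gripper": -1}, {"rx": 0, "ry": 0, "rz": -9.5, "dx": 0, "dy": 0, "dz": 0, "gripper": -1}, {"rx": 0, "ry": 0, "rz": -9.5, "dx": 0, "dy": 0, "dz": 0, "gripper": -1}, {"rx": 0, "ry": 0, "rz": -9.5, "dx": 0, "dy": 0, "dz": 0, "gripper": -1}, {"rx": 0, "ry": 0, "rz": -9.4, "dx": 0, "dy": 0, "dz": 0, "gripper": -1}, {"rx": 0, "ry": 0, "rz": 0, "dx": 0, "dy": 0, "dz": 0, "gripper": -1}, {"rx": 0, "ry": 0, "rz": 0, "dx": 0, "dy": 0, "dz": 0, "gripper": -1}]}}

```text
clock: 18.65
tcp_pos: [0.525, 0.2615, 0.179]
orientation: [-0.538, 3.095, -0.0]
contact_force: [-0.1, 0.5, -3.3]
grip_width: 0.0107
gripper_force: 78.4
```

```bash
python3 - <<'E'
from h import *
im,c=shot('wrist','w9.png'); o=r.get_obs(); T=R(o['orientation'])
print(o['tcp_pos'],np.degrees(np.arctan2(T[1,0],T[0,0])),o['grip_width'],o['contact_force'],o['joints'].round(2))
hsv=cv2.cvtColor(im,cv2.COLOR_BGR2HSV)
M=R([0,0,np.radians(19.94)])[:2,:2]; J=np.array([.5143,.2418])
pj=lambda x,y,z:proj(c,[*(J+M@[x/1e3,y/1e3]),z])[0]
cor=[(-75,-70),(75,-70),(75,70),(-75,70)]
for x,y in cor: cv2.drawMarker(im,tuple(int(v) for v in pj(x,y,.012)),(0,0,255),0,8)
for x,y in[(-65,40),(45,40),(45,-36),(45,40)]: cv2.drawMarker(im,tuple(int(v) for v in pj(x,y,.024)),(0,160,0),0,8)
g=(hsv[...,1]>60)&(hsv[...,0]>18)&(hsv[...,0]<38)&(hsv[...,2]>120)
q=quad(g,c,.012); print(q[:3])
cv2.imwrite('pics/v9.png',im)
E
```

```text
[0.52498365 0.26157816 0.17899811] -160.2341480191536 0.010744824318205268 [-0.76104856  0.12512804 -2.97162201] [-0.56  0.38 -0.01  1.82  0.    0.94  1.34]
(array([0.5191, 0.2306]), array([0.1491, 0.11  ]), 20.38)
```

View pics/v9.png

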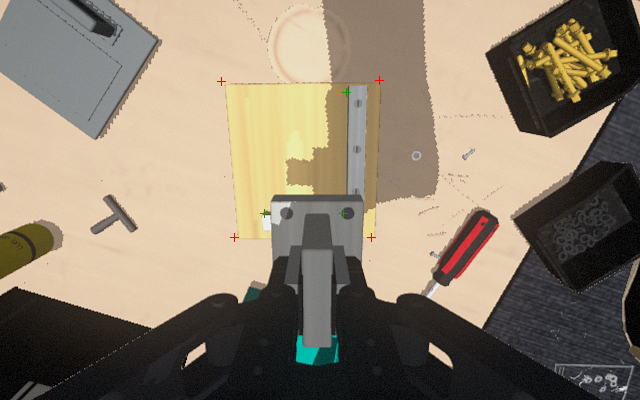

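The picture shows the jig board with corners at (226,84), (379,83), (376,238) and (239,238), about 2–4 px off the red marks. The long fence's inner edge is near column 349, and the bracket hangs upright in the grip over the corner. I'll measure the board and fence edges numerically.

```bash
python3 - <<'E'
from h import *
im=cv2.imread('pics/w9.png'); c=r.camera_info('wrist'); hsv=cv2.cvtColor(im,cv2.COLOR_BGR2HSV).astype(int)
S=cv2.GaussianBlur(hsv[...,1].astype(np.float32),(5,1),0)
L=[];F=[];O=[]
for row in range(90,190,6):
    s=S[row]; d=np.diff(s)
    l=215+np.argmax(d[215:250]); f=335+np.argmin(d[335:358]); g=355+np.argmax(d[355:372]); 
    L.append((l+.5,row)); F.append((f+.5,row)); O.append((g+.5,row))
print([int(a[0]) for a in L],[int(a[0]) for a in F],[int(a[0]) for a in O])
for n,pts,z in(('board -y edge',L,.012),('fence inner',F,.024),('fence outer',O,.024)):
    W=np.array([ray(c,p,z)[:2] for p in pts],np.float32)
    vx,vy,x0,y0=cv2.fitLine(W,cv2.DIST_HUBER,0,1e-4,1e-4).ravel(); 
    if vx<0: vx,vy=-vx,-vy
    M=R([0,0,np.radians(19.94)])[:2,:2]; print(n,np.degrees(np.arctan2(vy,vx)).round(2),'jig frame y:',((M.T@(np.array([x0,y0])-[.5143,.2418]))*1e3).round(1))
T=[]
for col in range(240,340,10):
    d=np.diff(cv2.GaussianBlur(hsv[...,1].astype(np.float32),(1,5),0)[:,col]); T.append((col,70+np.argmax(d[70:100])+.5))
W=np.array([ray(c,p,.012)[:2] for p in T],np.float32); print('near edge',((W-[.5143,.2418])@M*1e3).round(1).tolist())
# bracket in hand: foot top front edge/columns at rows 215
o=r.get_obs(); t=np.array(o['tcp_pos']); Tm=R(o['orientation'])
print(proj(c,[t+Tm@[x,y,z] for x,y,z in[(.028,-.023,.0078),(.028,.023,.0078),(.022,0,-.034),(-.022,0,-.034)]]).round().tolist())
g=cv2.GaussianBlur(im,(3,3),0).max(2).astype(int); print(g[180:240:3,316].tolist(), g[205,260:375:3].tolist())
E
```

```text
[224, 225, 225, 226, 226, 227, 227, 228, 228, 229, 229, 230, 230, 231, 231, 233, 233] [347, 347, 347, 347, 347, 347, 347, 347, 347, 347, 347, 346, 346, 346, 346, 346, 346] [366, 366, 366, 366, 366, 366, 365, 365, 365, 365, 365, 364, 364, 364, 364, 364, 364]
board -y edge 20.61 jig frame y: [-30.1 -67.6]
fence inner 20.53 jig frame y: [-25.4  41.6]
fence outer 20.77 jig frame y: [-25.4  58.1]
near edge [[-73.2, -53.9], [-73.1, -45.0], [-73.1, -36.1], [-73.9, -27.1], [-73.9, -18.2], [-73.9, -9.3], [-73.9, -0.4], [-74.7, 8.5], [-74.7, 17.4], [-73.8, 26.3]]
[[270.0, 201.0], [365.0, 201.0], [318.0, 249.0], [318.0, 349.0]]
[160, 160, 160, 160, 161, 94, 82, 104, 135, 135, 135, 109, 81, 79, 80, 80, 79, 80, 79, 79] [236, 236, 237, 228, 209, 215, 215, 217, 219, 218, 171, 134, 133, 133, 133, 132, 127, 130, 133, 134, 135, 135, 135, 133, 131, 130, 127, 130, 132, 133, 131, 132, 135, 134, 126, 159, 157, 160, 162]
```

Request:
{"name": "step_arm", "arguments": {"moves": [{"rx": 0, "ry": 0, "rz": -0.7, "dx": 10.8, "dy": -7.8, "dz": 0, "gripper": -1}, {"rx": 0, "ry": 0, "rz": 0, "dx": 0, "dy": 0, "dz": 45, "gripper": -1}, {"rx": 0, "ry": 0, "rz": 0, "dx": 0, "dy": 0, "dz": 45, "gripper": -1}, {"rx": 0, "ry": 0, "rz": 0, "dx": 0, "dy": 0, "dz": 30, "gripper": -1}, {"rx": 0, "ry": 0, "rz": 0, "dx": 0, "dy": 0, "dz": 15, "gripper": -1}, {"rx": 0, "ry": 0, "rz": 0, "dx": 0, "dy": 0, "dz": 5, "gripper": -1}, {"rx": 0, "ry": 0, "rz": 0, "dx": 0, "dy": 0, "dz": 0, "gripper": -1}, {"rx": 0, "ry": 0, "rz": 0, "dx": 0, "dy": 0, "dz": 0, "gripper": -1}], "grip_force": 100}}

```text
clock: 19.7
tcp_pos: [0.5184, 0.2512, 0.0401]
orientation: [-0.562, 3.089, 0.001]
contact_force: [0.1, 0.3, -3.7]
grip_width: 0.0105
gripper_force: 100.3
```

Request:
{"name": "step_arm", "arguments": {"moves": [{"rx": 0, "ry": 0, "rz": 0, "dx": 0, "dy": 0, "dz": 2, "gripper": -1}, {"rx": 0, "ry": 0, "rz": 0, "dx": 0, "dy": 0, "dz": 2, "gripper": -1}, {"rx": 0, "ry": 0, "rz": 0, "dx": 0, "dy": 0, "dz": 1, "gripper": -1}, {"rx": 0, "ry": 0, "rz": 0, "dx": 0, "dy": 0, "dz": 0, "gripper": -1}]}}

```text
clock: 20.2
tcp_pos: [0.5175, 0.2508, 0.0338]
orientation: [0.562, -3.091, -0.0]
contact_force: [-0.7, 0.1, -3.8]
grip_width: 0.0105
gripper_force: 100.4
```

Request:
{"name": "step_arm", "arguments": {"moves": [{"rx": 0, "ry": 0, "rz": 0, "dx": 0, "dy": 0, "dz": 0.7, "gripper": -1}, {"rx": 0, "ry": 0, "rz": 0, "dx": 0, "dy": 0, "dz": 0.3, "gripper": -1}]}}

```text
clock: 20.45
tcp_pos: [0.5175, 0.2507, 0.0337]
orientation: [0.562, -3.091, 0.0]
contact_force: [-4.5, -1.8, 9.7]
grip_width: 0.0107
gripper_force: 101.8
```

Request:
{"name": "step_arm", "arguments": {"moves": [{"rx": 0, "ry": 0, "rz": 0, "dx": 0, "dy": 0, "dz": -0.8, "gripper": -1}, {"rx": 0, "ry": 0, "rz": 0, "dx": 0, "dy": 4, "dz": 0, "gripper": -1}, {"rx": 0, "ry": 0, "rz": 0, "dx": 0, "dy": 3, "dz": 0, "gripper": -1}, {"rx": 0, "ry": 0, "rz": 0, "dx": 0, "dy": 1, "dz": 0, "gripper": -1}, {"rx": 0, "ry": 0, "rz": 0, "dx": 0, "dy": 0, "dz": 0, "gripper": -1}]}}

```text
clock: 21.08
tcp_pos: [0.5149, 0.2586, 0.0338]
orientation: [-0.563, 3.09, 0.0]
contact_force: [0.4, -0.5, -0.3]
grip_width: 0.0106
gripper_force: 100.8
```

Now small steps toward the long fence.

Request:
{"name": "step_arm", "arguments": {"moves": [{"rx": 0, "ry": 0, "rz": 0, "dx": 0, "dy": 1, "dz": 0, "gripper": -1}, {"rx": 0, "ry": 0, "rz": 0, "dx": 0, "dy": 1, "dz": 0, "gripper": -1}, {"rx": 0, "ry": 0, "rz": 0, "dx": 0, "dy": 0, "dz": 0, "gripper": -1}]}}

```text
clock: 21.45
tcp_pos: [0.5142, 0.26, 0.0338]
orientation: [-0.562, 3.091, -0.0]
contact_force: [1.9, -1.5, 0.1]
grip_width: 0.0102
gripper_force: 100.9
```

Request:
{"name": "step_arm", "arguments": {"moves": [{"rx": 0, "ry": 0, "rz": 0, "dx": 0, "dy": 1, "dz": 0, "gripper": -1}, {"rx": 0, "ry": 0, "rz": 0, "dx": 0, "dy": 0, "dz": 0, "gripper": -1}]}}

```text
clock: 21.7
tcp_pos: [0.5138, 0.261, 0.0338]
orientation: [-0.562, 3.091, 0.0]
contact_force: [0.6, -2.5, 2.2]
grip_width: 0.0102
gripper_force: 100.9
```

Request:
{"name": "step_arm", "arguments": {"moves": [{"rx": 0, "ry": 0, "rz": 0, "dx": 0, "dy": 0.7, "dz": 0, "gripper": -1}, {"rx": 0, "ry": 0, "rz": 0, "dx": 0, "dy": 0, "dz": 0, "gripper": -1}]}}

```text
clock: 21.95
tcp_pos: [0.5135, 0.2617, 0.0338]
orientation: [-0.562, 3.091, -0.0]
contact_force: [0.7, -2.3, 2.4]
grip_width: 0.0105
gripper_force: 100.9
```

Request:
{"name": "step_arm", "arguments": {"moves": [{"rx": 0, "ry": 0, "rz": 0, "dx": 0, "dy": 0.6, "dz": 0, "gripper": -1}, {"rx": 0, "ry": 0, "rz": 0, "dx": 0, "dy": 0, "dz": 0, "gripper": -1}]}}

```text
clock: 22.2
tcp_pos: [0.5133, 0.2622, 0.0338]
orientation: [-0.562, 3.091, -0.0]
contact_force: [1.3, -3.0, 5.0]
grip_width: 0.0107
gripper_force: 101.0
```

Request:
{"name": "step_arm", "arguments": {"moves": [{"rx": 0, "ry": 0, "rz": 0, "dx": 0, "dy": 0.6, "dz": -0.2, "gripper": -1}, {"rx": 0, "ry": 0, "rz": 0, "dx": 0, "dy": 0, "dz": 0, "gripper": -1}]}}

```text
clock: 22.45
tcp_pos: [0.513, 0.2627, 0.0338]
orientation: [-0.562, 3.091, -0.0]
contact_force: [2.4, -3.0, 1.4]
grip_width: 0.01
gripper_force: 101.0
```

Request:
{"name": "step_arm", "arguments": {"moves": [{"rx": 0, "ry": 0, "rz": 0, "dx": 0, "dy": 0.6, "dz": 0, "gripper": -1}, {"rx": 0, "ry": 0, "rz": 0, "dx": 0, "dy": 0, "dz": 0, "gripper": -1}]}}

```text
clock: 22.7
tcp_pos: [0.513, 0.2628, 0.0338]
orientation: [0.562, -3.091, 0.001]
contact_force: [2.9, -4.5, 2.2]
grip_width: 0.0102
gripper_force: 101.1
```

Request:
{"name": "step_arm", "arguments": {"moves": [{"rx": 0, "ry": 0, "rz": 0, "dx": 0, "dy": 0.5, "dz": 0, "gripper": -1}, {"rx": 0, "ry": 0, "rz": 0, "dx": 0, "dy": 0, "dz": 0, "gripper": -1}]}}

```text
clock: 22.95
tcp_pos: [0.513, 0.2628, 0.0338]
orientation: [0.561, -3.091, 0.002]
contact_force: [2.6, -5.3, 2.3]
grip_width: 0.0108
gripper_force: 101.1
```

Request:
{"name": "step_arm", "arguments": {"moves": [{"rx": 0, "ry": 0, "rz": 0, "dx": -2, "dy": 0, "dz": 0, "gripper": -1}, {"rx": 0, "ry": 0, "rz": 0, "dx": -2, "dy": 0, "dz": 0, "gripper": -1}, {"rx": 0, "ry": 0, "rz": 0, "dx": -2, "dy": 0, "dz": 0, "gripper": -1}, {"rx": 0, "ry": 0, "rz": 0, "dx": 0, "dy": 0, "dz": 0, "gripper": -1}]}}

```text
clock: 23.45
tcp_pos: [0.5152, 0.2636, 0.0339]
orientation: [0.56, -3.084, 0.005]
contact_force: [-8.7, -9.0, 15.7]
grip_width: 0.0102
gripper_force: 103.3
```

Request:
{"name": "step_arm", "arguments": {"moves": [{"rx": 0, "ry": 0, "rz": 0, "dx": -1, "dy": 0, "dz": 0, "gripper": -1}, {"rx": 0, "ry": 0, "rz": 0, "dx": -1, "dy": 0, "dz": 0, "gripper": -1}, {"rx": 0, "ry": 0, "rz": 0, "dx": 0, "dy": 0, "dz": 0, "gripper": -1}]}}

```text
clock: 23.82
tcp_pos: [0.5169, 0.2642, 0.0339]
orientation: [0.56, -3.084, 0.005]
contact_force: [-8.3, -10.9, 15.6]
grip_width: 0.0108
gripper_force: 103.5
```

Request:
{"name": "step_arm", "arguments": {"moves": [{"rx": 0, "ry": 0, "rz": 0, "dx": 0, "dy": 0, "dz": -0.6, "gripper": -1}, {"rx": 0, "ry": 0, "rz": 0, "dx": 0, "dy": 0, "dz": -0.4, "gripper": -1}, {"rx": 0, "ry": 0, "rz": 0, "dx": 0, "dy": 0, "dz": 0, "gripper": -1}]}}

```text
clock: 24.2
tcp_pos: [0.5175, 0.2645, 0.034]
orientation: [0.561, -3.085, 0.004]
contact_force: [-3.0, -7.0, 4.3]
grip_width: 0.0105
gripper_force: 101.1
```

```bash
cat > st.py <<'E'
from h import *
o=r.get_obs(); T=R(o['orientation']); a=np.radians(20.5); M=R([0,0,a])
p=M.T@(np.array(o['tcp_pos'])-[.5146,.2440,0]); print('tcp jig mm',(p*1e3).round(1),'F jig',(M.T@o['contact_force']).round(1),'z axis',(M.T@T[:,2]).round(4),'xang',np.degrees(np.arctan2(T[1,0],T[0,0])).round(2),o['clock'],'Mom',(M.T@o['moment']).round(2))
E
python3 st.py
```

```text
tcp jig mm [ 9.9 18.2 34. ] F jig [-5.2 -5.5  4.3] z axis [-0.0063 -0.0017 -1.    ] xang -159.4 24.2 Mom [-1.27  1.24 -0.06]
```

Request:
{"name": "step_arm", "arguments": {"moves": [{"rx": 0, "ry": 0, "rz": 0, "dx": -1, "dy": 0, "dz": 0, "gripper": -1}, {"rx": 0, "ry": 0, "rz": 0, "dx": -1, "dy": 0, "dz": 0, "gripper": -1}, {"rx": 0, "ry": 0, "rz": 0, "dx": -1, "dy": 0, "dz": -0.2, "gripper": -1}, {"rx": 0, "ry": 0, "rz": 0, "dx": 0, "dy": 0, "dz": 0, "gripper": -1}]}}

```text
clock: 24.7
tcp_pos: [0.5205, 0.2656, 0.034]
orientation: [0.561, -3.085, 0.004]
contact_force: [-3.0, -6.8, 1.7]
grip_width: 0.0106
gripper_force: 100.9
```

```bash
python3 st.py
```

```text
tcp jig mm [13.1 18.2 34. ] F jig [-5.2 -5.3  1.7] z axis [-0.006  -0.0017 -1.    ] xang -159.4 24.7 Mom [-1.32  0.98 -0.04]
```

Request:
{"name": "step_arm", "arguments": {"moves": [{"rx": 0, "ry": 0, "rz": 0, "dx": -1, "dy": 0, "dz": 0, "gripper": -1}, {"rx": 0, "ry": 0, "rz": 0, "dx": -0.7, "dy": 0, "dz": 0, "gripper": -1}, {"rx": 0, "ry": 0, "rz": 0, "dx": 0, "dy": 0, "dz": 0, "gripper": -1}]}}

```text
clock: 25.08
tcp_pos: [0.5219, 0.2662, 0.034]
orientation: [0.561, -3.085, 0.005]
contact_force: [-2.9, -6.6, 2.5]
grip_width: 0.0108
gripper_force: 101.0
```

Request:
{"name": "step_arm", "arguments": {"moves": [{"rx": 0, "ry": 0, "rz": 0, "dx": -0.7, "dy": 0, "dz": 0, "gripper": -1}, {"rx": 0, "ry": 0, "rz": 0, "dx": -0.7, "dy": 0, "dz": 0, "gripper": -1}, {"rx": 0, "ry": 0, "rz": 0, "dx": 0, "dy": 0, "dz": 0, "gripper": -1}]}}

```text
clock: 25.45
tcp_pos: [0.5233, 0.2666, 0.034]
orientation: [0.561, -3.085, 0.004]
contact_force: [-2.9, -7.5, 2.9]
grip_width: 0.0104
gripper_force: 101.0
```

```bash
python3 st.py
```

```text
tcp jig mm [16.  18.2 34. ] F jig [-5.3 -6.   2.9] z axis [-0.0063 -0.0018 -1.    ] xang -159.4 25.45 Mom [-1.25  1.13  0.01]
```

Request:
{"name": "step_arm", "arguments": {"moves": [{"rx": 0, "ry": 0, "rz": 0, "dx": -0.7, "dy": 0, "dz": 0, "gripper": -1}, {"rx": 0, "ry": 0, "rz": 0, "dx": -0.7, "dy": 0, "dz": 0, "gripper": -1}, {"rx": 0, "ry": 0, "rz": 0, "dx": 0, "dy": 0, "dz": 0, "gripper": -1}]}}

```text
clock: 25.82
tcp_pos: [0.5244, 0.2671, 0.034]
orientation: [0.561, -3.085, 0.005]
contact_force: [-3.6, -8.0, 3.0]
grip_width: 0.0102
gripper_force: 101.1
```

Request:
{"name": "step_arm", "arguments": {"moves": [{"rx": 0, "ry": 0, "rz": 0, "dx": -0.7, "dy": 0, "dz": 0, "gripper": -1}, {"rx": 0, "ry": 0, "rz": 0, "dx": 0, "dy": 0, "dz": 0, "gripper": -1}]}}

```text
clock: 26.08
tcp_pos: [0.5245, 0.2671, 0.034]
orientation: [0.56, -3.084, 0.005]
contact_force: [-6.1, -7.5, 4.7]
grip_width: 0.0106
gripper_force: 101.5
```

```bash
python3 st.py
```

```text
tcp jig mm [17.4 18.2 34. ] F jig [-8.4 -4.9  4.7] z axis [-0.0078 -0.0019 -1.    ] xang -159.4 26.075 Mom [-1.2   1.7   0.02]
```

Request:
{"name": "step_arm", "arguments": {"moves": [{"rx": 0, "ry": 0, "rz": 0, "dx": -0.6, "dy": 0.4, "dz": 0, "gripper": -1}, {"rx": 0, "ry": 0, "rz": 0, "dx": 0, "dy": 0, "dz": 0, "gripper": -1}]}}

```text
clock: 26.32
tcp_pos: [0.5245, 0.2671, 0.034]
orientation: [0.56, -3.083, 0.006]
contact_force: [-6.5, -8.6, 8.4]
grip_width: 0.0107
gripper_force: 101.8
```

```bash
python3 st.py
```

```text
tcp jig mm [17.4 18.2 34. ] F jig [-9.1 -5.8  8.4] z axis [-0.009  -0.0024 -1.    ] xang -159.41 26.325 Mom [-1.42  1.99 -0.05]
```

Request:
{"name": "step_arm", "arguments": {"moves": [{"rx": 0, "ry": 0, "rz": 0, "dx": -0.4, "dy": 0.7, "dz": -0.2, "gripper": -1}, {"rx": 0, "ry": 0, "rz": 0, "dx": -0.4, "dy": 0.7, "dz": -0.2, "gripper": -1}, {"rx": 0, "ry": 0, "rz": 0, "dx": 0, "dy": 0, "dz": 0, "gripper": -1}]}}

```text
clock: 26.7
tcp_pos: [0.5245, 0.2672, 0.0341]
orientation: [0.559, -3.082, 0.009]
contact_force: [-6.5, -12.6, 7.5]
grip_width: 0.0106
gripper_force: 101.9
```

```bash
python3 st.py
```

```text
tcp jig mm [17.4 18.2 34.1] F jig [-10.5  -9.5   7.5] z axis [-0.0106 -0.0039 -0.9999] xang -159.45 26.7 Mom [-1.88  2.24  0.02]
```

Request:
{"name": "step_arm", "arguments": {"moves": [{"rx": 0, "ry": 0, "rz": 0, "dx": -0.5, "dy": 0.5, "dz": -0.3, "gripper": -1}, {"rx": 0, "ry": 0, "rz": 0, "dx": -0.3, "dy": 0.3, "dz": -0.2, "gripper": -1}, {"rx": 0, "ry": 0, "rz": 0, "dx": 0, "dy": 0, "dz": 0, "gripper": -1}, {"rx": 0, "ry": 0, "rz": 0, "dx": 0, "dy": 0, "dz": 0, "gripper": -1}, {"rx": 0, "ry": 0, "rz": 0, "dx": 0, "dy": 0, "dz": 0, "gripper": -1}, {"rx": 0, "ry": 0, "rz": 0, "dx": 0, "dy": 0, "dz": 0, "gripper": -1}]}}

```text
clock: 27.45
tcp_pos: [0.5245, 0.2672, 0.0341]
orientation: [0.558, -3.08, 0.011]
contact_force: [-7.0, -13.4, 6.5]
grip_width: 0.0111
gripper_force: 101.7
```

```bash
python3 - <<'E'
import st
from h import *
im,c=shot('top','t9.png'); a=im.astype(int); m=np.zeros(a.shape[:2],bool); m[190:245,270:330]=1
sp=a.max(2)-a.min(2)
q=quad(m&(sp<25)&(a.max(2)>120)&(a.max(2)<215),c,.010); print('lid',q[:3])
# bracket seen from the wrist: front foot edge against the jig edges
w,cw=shot('wrist','w10.png'); h=cv2.cvtColor(w,cv2.COLOR_BGR2HSV)
J=lambda x,y,z:(R([0,0,np.radians(20.5)])@[x/1e3,y/1e3,0]+[.5146,.2440,z/1e3])
print('pred foot corners px',proj(cw,[J(-11,-6,26),J(-11,40,26),J(45,-36,24),J(45,-6,26)]).round().tolist())
f=proj(cw,J(-11,10,26))[0].astype(int); col=w.max(2).astype(int); print(f,col[f[1]-15:f[1]+15,f[0]].tolist())
print(col[f[1]+6,f[0]-60:f[0]+75:2].tolist())
E
```

```text
tcp jig mm [17.4 18.3 34.1] F jig [-11.3 -10.1   6.5] z axis [-0.0122 -0.0049 -0.9999] xang -159.47 27.45 Mom [-2.22  2.34  0.  ]
lid (array([0.4883, 0.0153]), array([0.1107, 0.1117]), 70.26)
pred foot corners px [[268.0, 200.0], [363.0, 200.0], [217.0, 299.0], [272.0, 301.0]]
[300 200] [233, 232, 233, 232, 233, 234, 228, 180, 165, 115, 78, 83, 84, 86, 80, 77, 106, 121, 130, 129, 124, 130, 131, 129, 128, 128, 125, 128, 130, 130]
[233, 234, 234, 235, 232, 233, 231, 231, 233, 232, 233, 232, 233, 232, 236, 182, 205, 208, 209, 206, 209, 216, 194, 189, 214, 224, 221, 219, 135, 129, 130, 128, 131, 130, 124, 123, 128, 129, 133, 125, 132, 132, 134, 134, 128, 128, 129, 124, 123, 126, 124, 128, 128, 121, 119, 125, 126, 129, 136, 133, 126, 123, 138, 154, 156, 152, 152, 151]
```

```bash
python3 -c "
from bench import r
print(r.hand_in())"
```

```text
the job is handed in; nothing more can be done
None
```

I handed in the job: the lid lies flat on the bench, let go, and the bracket stands in the jig corner, still gripped and pressed with about 11 N toward the short fence and 10 N toward the long one; `hand_in` returned no verdict.

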